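Hold the used-filter bin open, then ease its lid shut

TASK

A barista is about to tip a used coffee filter into the round step bin on the bar. Press its pedal right down so that the lid opens fully, hold it open for two seconds, then ease the pedal up so that the lid closes gently, without dropping or slamming, and let go. Do not touch the lid, and leave the bins standing where they are, the square bin shut and the other things on the bar undisturbed.

Things in the scene. Friction and masses are not known exactly. Their poses are not given: they have to be found in the camera images.
- round_bin: the round bin: brushed-steel 3-litre step bin standing loose on the bar, 1.4 to 2.1 kg, 176 mm across its foot, 170 mm across the wall, 245 mm tall, 270 with lid. Origin at the centre of its underside, z up; its own -x axis points out towards the pedal, +x to the lid's hinge at the back. The pedal faces the robot within about 25 degrees; it may stand left or right of the square bin
- round_tread (a point): centre of the top face of the round bin's pedal tread, moving with it: a black plate 44 mm (out from the bin) by 56 mm wide, 8 mm thick, centred 57 mm out from the upright wall, so lean the gripper away from the bin. At rest it is level, 46 mm above the bar; fully pressed it is at its stop 27 mm lower and 2 mm farther out, sloping 13 degrees down away from the bin
- round_pedal: the round bin's pedal (arm and tread); origin at its pivot inside the foot, 20 mm in front of the bin's axis and 24 mm above the bar; 122 mm from there to the tread's centre. About 8 N (varies by a quarter) starts it down, 3 to 5 N keeps it at the stop. The lid's weight and a light spring push it back up; there is no catch and no damper
- round_lid (a joint): angle of the round bin's lid in rad: 0 shut, about 1.32 fully open (pedal at its stop). Linked to the pedal: each mm of tread travel turns it about 0.049 rad. Let go from open, it drops shut in a fraction of a second with a bang; quiet closing takes about two seconds, and above 4 rad/s it counts as falling
- round_lid_edge (a point): front edge of the round bin's domed steel lid (176 mm across, 23 mm high), above the pedal; the hinge is at the back rim, so the lid swings up and away from the pedal
- square_bin: the square bin: brushed-steel step bin, 150 mm square, 225 mm tall, with a like pedal; origin at the centre of its underside, pedal on its own -x side (tread centre 132 mm from the bin's axis). Not to be used
- square_lid (a joint): angle of the square bin's flat lid in rad: 0 shut; stays shut
- pitcher: bystander: steel milk pitcher, 76 mm across, 90 mm tall, with a handle; stands between the two bins. Origin at the centre of its underside
- tamper: bystander: steel tamper standing on its 58 mm foot, 81 mm tall; on the bar between the bins and the robot. Origin at the centre of its underside
- saucer: bystander: white saucer, 116 mm across, 16 mm high, to the robot's right. Origin at the centre of its underside
- cup: bystander: white cup, 72 mm across, 55 mm tall, to the robot's left. Origin at the centre of its underside
- canister: bystander: clear coffee canister with a wooden lid, 98 mm across, 200 mm tall, left of the bins. Origin at the centre of its underside
- dripper: bystander: white pour-over cone with a handle, 110 mm across, 76 mm tall, right of the bins. Origin at the centre of its underside

How it is judged:
By the outcome, as a careful person would: the job done as asked, in the order asked, and still so for the second after the job is handed in, with the robot touching nothing.
It also fails if it takes over 48 s, if anything falls off the work surface, if the arm or the gripper's body presses on something with over 40 N, if the wrist force passes 120 N, or if a joint passes its speed limit or range.

ROBOT

A 6-joint arm with a two-finger parallel gripper is mounted at the origin on the work surface. World frame = base frame: x ahead of the robot, y to its left, z up, the work surface at z = 0. Lengths are in mm, angles in rad, forces in N, time in s.
With the tool pointing down it reaches from about 325 to 775 mm from the base axis. Payload 9.3 kg.
Tool frame: the origin (TCP) lies midway between the tips of the shut fingers; the grasp point (between the pads) lies 19 mm behind it (env.grasp_offset is the distance from the TCP to the grasp point, in mm); z points along the fingers, y is the direction in which the jaws open and shut (so a half turn about z gives the same grasp; the last joint's range is limited). The gripper opens to 85 mm and grips with 20 to 120 N. Pads are 22 mm wide; open, the fingers measure 114 mm over their backs; the gripper's body (76 mm by 85 mm) begins 54 mm behind the grasp point. The pads swing forward as they close: fully open they stand 13 mm farther back than shut.
Start: joints at [-0.153, 0.259, 0.021, 1.334, 0, 1.418], TCP at [549.997, -0.004, 231.279] pointing down, gripper open.
Joint ranges: [-3.04, 3.04], [-0.91, 1.82], [-1.04, 1.36], [-1.92, 1.95], [-1.52, 1.45], [-3.14, 3.14]. Speed limits (rad/s): [2.22, 2.22, 2.79, 3.14, 3.14, 3.14].

INTERFACE

Orientations are given as a unit quaternion [w, x, y, z].
In Python, from station import env gives the robot as it stands.
- The arm moves only by the shell command python3 -m creep 'ROWS' [FORCE]. ROWS is text: rows parted by semicolons, each of 7 numbers parted by spaces: the shift along the tool's x, y, z in mm, then the turn, a rotation vector about the tool's x, y, z in degrees, then the opening, from 0 (shut) to 1 (fully open). In form: dx dy dz ax ay az fingers; .... A call has 1 to 8 rows; each row is the pose to reach, as a shift and turn from the pose commanded when the call began, along the tool's axes at that moment; what a row does not reach only later rows make up. A row lasts 1/8 s, in which the tool goes at most 62.5 mm and 10.7 degrees, less where a joint would pass 70% of its speed; a pose out of reach is approached as far as the arm can. A call with a gripper value outside its range is refused whole. The fingers move at their own pace and stop on an object; FORCE is the grip in N (left out, the last holds). Time passes only in rows, so rows that repeat a pose let the fingers close. It gives the time, the measured TCP pose, the force and the opening at its end, in the units of the state.
- env.get_state(): the state, without advancing time (a new reading comes with each control period).
- env.snapshot(name): name is "scene" or "side" or "wrist"; returns the picture (400x640x3 uint8, red, green, blue); there is no depth.
- env.camera_info(name): a dict with "intrinsics" (3x3 intrinsics, pixels), "k1" (the pictures are not rectified: a ray, as slopes to the right and down, at radius r is drawn at 1 + k1 r^2 times it, then the intrinsics apply), "cam_to_world" (4x4, takes a point from camera to world coordinates). Camera axes: x right, y down, z forward; pixel columns grow to the right and rows downward; lengths in mm; the calibration is good to about 2 mm. A picture is of the moment at which its call begins: read the wrist's pose just before it. camera_info takes no time and is no camera call; for the wrist camera it gives the pose at the moment of the call.
- env.job_done(): hands the job in, once; it reports no verdict.
The state is a dict: "time_s": time; "joint_positions": joint angles; "dq": joint speeds; "tau": joint torques, N m; "eef_pos": TCP position; "tcp_rot": TCP orientation; "force": force on the tool from outside, world axes, zero at the start; "ft_torque": the same for the moment, N m; "width": opening from 0.0 (shut) to 1.0 (fully open).
Only numpy, scipy, OpenCV 4.12 (cv2) and the standard library are available. Lean on these libraries where they do the work, as an engineer would, in place of code of your own. Each camera call takes 0.05 s, during which the arm holds its last target.

## Working session

There is one attempt and no reset: what is moved stays moved. The work goes in short steps, Python scripts to look and compute and a shell command to move; the robot and the scene stay as the last step left them, time stands still between calls to the robot, and variables do not carry over. Pictures are saved under pics/ and viewed, and the job is handed in when it is done.

```bash
ls; mkdir -p pics; cat > h.py <<'E'
import numpy as np, cv2
from station import env
def save(name,fn):
    info=env.camera_info(name); im=env.snapshot(name)
    cv2.imwrite('pics/'+fn,im[:,:,::-1]); np.savez('pics/'+fn+'.npz',K=info['intrinsics'],k1=info['k1'],T=info['cam_to_world'],im=im)
def load(fn): return np.load('pics/'+fn+'.npz')
def ray(d,u,v):
    K=d['K'];k=float(d['k1'])
    p=cv2.undistortPoints(np.array([[[u,v]]],float),K,np.array([k,0,0,0.]))[0,0]
    T=d['T']; return T[:3,3], T[:3,:3]@np.array([p[0],p[1],1])
def onz(d,u,v,z):
    o,r=ray(d,u,v); return o+r*(z-o[2])/r[2]
def proj(d,P):
    T=d['T'];K=d['K'];k=float(d['k1']); c=T[:3,:3].T@(np.array(P,float)-T[:3,3]); s=c[:2]/c[2]; s=s*(1+k*(s@s)); return K[0,0]*s[0]+K[0,2],K[1,1]*s[1]+K[1,2]
E
python3 - <<'E'
from h import *
s=env.get_state(); print(s)
for c in ('scene','side','wrist'):
    save(c,c+'0.png'); i=env.camera_info(c); print(c,i)
E
```

```text
pics
{'time_s': 0.0, 'joint_positions': array([-1.52584757e-01,  2.59203571e-01,  2.07061755e-02,  1.33371126e+00,
        1.16467562e-05,  1.41816255e+00]), 'dq': array([ 1.87705050e-03,  8.39271381e-04,  5.76900050e-04,  5.78022119e-04,
       -9.53498913e-05,  4.57772324e-04]), 'tau': array([-2.65873996e-04, -5.55637658e+01,  3.44536042e+01,  1.31759423e-02,
       -2.94380488e-04,  4.47349430e-05]), 'eef_pos': array([5.49691452e+02, 5.46145316e-02, 2.30638121e+02]), 'tcp_rot': array([-5.72881111e-04,  7.07089278e-01,  7.07123931e-01, -4.12926494e-04]), 'force': array([-0.1682964 ,  0.61000013, -0.86512424]), 'ft_torque': array([ 0.00528101,  0.0280123 , -0.01410285]), 'width': 0.997658980547888}
scene {'intrinsics': array([[479.40489446,   0.        , 316.35734571],
       [  0.        , 479.40489446, 203.62906057],
       [  0.        ,   0.        ,   1.        ]]), 'k1': -0.0953911969477703, 'cam_to_world': array([[ 7.34795829e-01,  6.41785940e-01, -2.19512863e-01,
         8.27362953e+02],
       [ 6.78268278e-01, -6.97721715e-01,  2.30513669e-01,
        -3.50331903e+02],
  
[... 592 characters left out ...]
591e-01, -7.06419023e-01,
         1.17451386e+03],
       [ 0.00000000e+00,  0.00000000e+00,  0.00000000e+00,
         1.00000000e+00]])}
wrist {'intrinsics': array([[347.18764368,   0.        , 322.87310781],
       [  0.        , 347.18764368, 202.17287967],
       [  0.        ,   0.        ,   1.        ]]), 'k1': 0.020334236757784858, 'cam_to_world': array([[ 9.99999423e-01,  5.84696653e-04, -9.01670658e-04,
         5.50711840e+02],
       [ 3.08553913e-04, -9.59921780e-01, -2.80267873e-01,
         7.10519720e+01],
       [-1.02940499e-03,  2.80267433e-01, -9.59921406e-01,
         3.73963715e+02],
       [ 0.00000000e+00,  0.00000000e+00,  0.00000000e+00,
         1.00000000e+00]])}
```

View pics/scene0.png

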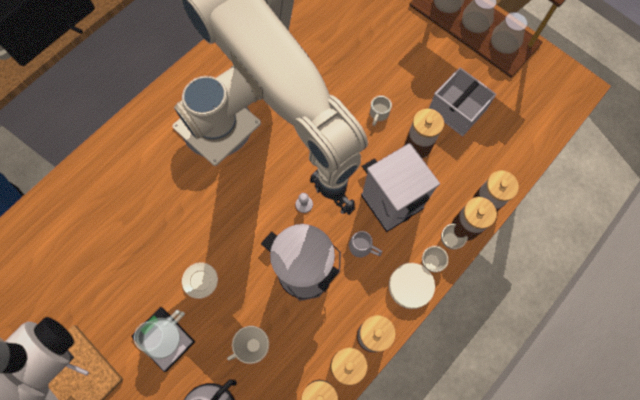

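View pics/side0.png

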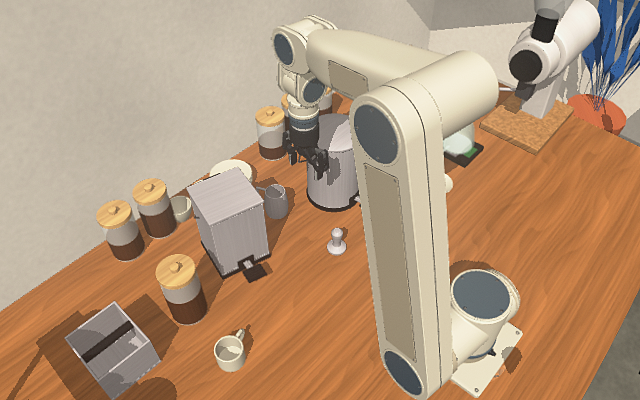

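View pics/wrist0.png

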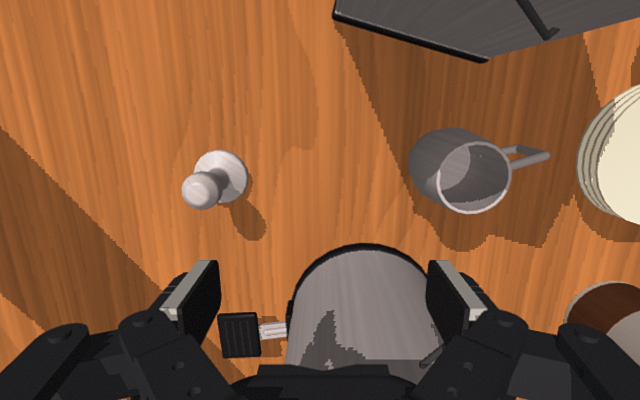

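The wrist view shows the round bin's tread at about (220–260, 312–357), with the pitcher at (460,170) and the tamper at (215,180). The scene view shows the tread at about (269,242) and the bin's lid at (303,255).

```bash
python3 - <<'E'
from h import *
d=load('wrist0.png'); im=d['im'].astype(int)
for n,(x0,x1,y0,y1),f in (('wrist0.png',(212,266,300,365),4),('scene0.png',(250,345,215,305),8)):
    d=load(n); c=d['im'][y0:y1,x0:x1,::-1]; cv2.imwrite('pics/z_'+n,cv2.resize(c,None,fx=6,fy=6,interpolation=cv2.INTER_NEAREST))
    g=d['im'].max(2)
    m=np.zeros_like(g); m[y0:y1,x0:x1]=(g[y0:y1,x0:x1]<60)
    cs,_=cv2.findContours(m,cv2.RETR_EXTERNAL,cv2.CHAIN_APPROX_NONE)
    for k in cs:
        if cv2.contourArea(k)>60:
            r=cv2.minAreaRect(k); b=cv2.boxPoints(r); print(n,cv2.contourArea(k),r)
            W=[onz(d,u,v,46) for u,v in b]; print(np.round(W,1)); print('mean',np.mean(W,0), [np.linalg.norm(W[i]-W[(i+1)%4]) for i in range(2)])
E
```

```text
wrist0.png 1649.5 ((238.73146057128906, 334.93035888671875), (45.41355514526367, 40.2464599609375), 84.5596694946289)
[[ 435.3 -151.    46. ]
 [ 478.8 -146.4   46. ]
 [ 480.7 -204.4   46. ]
 [ 435.4 -209.3   46. ]]
mean [ 457.59281147 -177.79667736   46.        ] [np.float64(43.748857663805566), np.float64(57.98749184206095)]
wrist0.png 96.0 ((216.0, 310.0), (20.0, 8.0), 90.0)
[[ 431.9 -133.6   46. ]
 [ 440.4 -133.6   46. ]
 [ 438.5 -158.2   46. ]
 [ 429.8 -158.2   46. ]]
mean [ 435.1715263 -145.9177174   46.       ] [np.float64(8.515255599225217), np.float64(24.674833367638723)]
scene0.png 154.0 ((327.4960021972656, 278.2784729003906), (9.167466163635254, 25.545299530029297), 34.508522033691406)
[[ 666.4 -186.8   46. ]
 [ 654.8 -107.2   46. ]
 [ 683.4 -103.4   46. ]
 [ 694.5 -182.8   46. ]]
mean [ 674.76858292 -145.04538406   46.        ] [np.float64(80.41480623452368), np.float64(28.78606654218998)]
scene0.png 96.0 ((269.92352294921875, 241.00588989257812), (10.304197311401367, 14.859737396240234), 40.60129928588867)
[[ 443.5 -205.9   46. ]
 [ 440.1 -158.2   46. ]
 [ 474.2 -157.1   46. ]
 [ 477.2 -204.6   46. ]]
mean [ 458.76068424 -181.44044619   46.        ] [np.float64(47.81453778487331), np.float64(34.026724537384375)]
```

```bash
python3 - <<'E'
from h import *
for n in ('wrist0.png','scene0.png'):
    d=load(n)
    print(n,'tamper foot',[np.round(onz(d,u,v,0),0) for u,v in ([(221,176)] if n[0]=='w' else [(304,206)])])
    print('pitcher', [np.round(onz(d,u,v,90 if n[0]=='w' else 90),0) for u,v in ([(474,177)] if n[0]=='w' else [(361,241)])])
d=load('scene0.png')
print('lid edges z245',[np.round(onz(d,u,v,247)) for u,v in ((303,226),(303,285),(271,260),(335,255))])
print('sq tread',onz(d,370,167,46),'sq corners z225+',[np.round(onz(d,u,v,235)) for u,v in ((363,174),(404,146),(437,182),(399,211))])
E
```

```text
wrist0.png tamper foot [array([439.,  -8.,   0.])]
pitcher [array([676.,  10.,  90.])]
scene0.png tamper foot [array([447., -12.,   0.])]
pitcher [array([678.,   5.,  90.])]
lid edges z245 [array([ 546., -111.,  247.]), array([ 659., -231.,  247.]), array([ 548., -241.,  247.]), array([ 667., -112.,  247.])]
sq tread [527.27047866 229.55921954  46.        ] sq corners z225+ [array([565., 125., 235.]), array([596., 277., 235.]), array([740., 253., 235.]), array([715., 109., 235.])]
```

View pics/z_scene0.png

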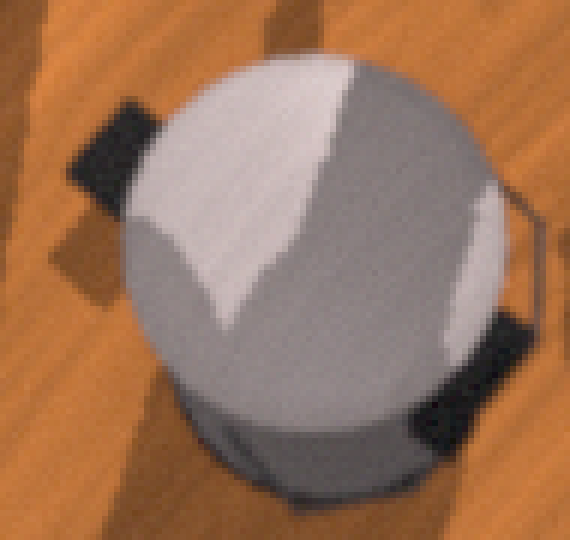

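View pics/z_wrist0.png

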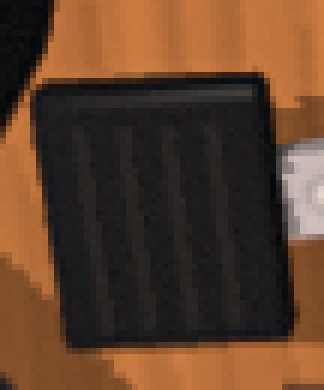

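```bash
python3 - <<'E'
from h import *
d=load('wrist0.png')
c=[(218.3,316.5),(256.0,314.5),(260.7,356),(223.5,357.8)]
W=np.array([onz(d,u,v,46) for u,v in c]); print(np.round(W,1),W.mean(0))
ed=lambda a,b:(np.degrees(np.arctan2(b[1]-a[1],b[0]-a[0])),np.hypot(*(b-a)[:2]))
print(ed(W[0],W[1]),ed(W[3],W[2]),ed(W[3],W[0]),ed(W[2],W[1]))
# lid circle in scene: outer rim points by zoom picks, plane z=247
d=load('scene0.png')
z=[(300,52),(205,75),(150,130),(122,220),(140,310),(180,375),(250,420),(320,432),(400,410),(505,250),(490,175),(430,95),(365,62)]
for zz in (245,250,255):
    P=np.array([onz(d,250+u/6,215+v/6,zz)[:2] for u,v in z])
    A=np.c_[2*P,np.ones(len(P))]; s=np.linalg.lstsq(A,(P**2).sum(1),rcond=None)[0]; print(zz,s[:2],np.sqrt(s[2]+s[:2]@s[:2]))
E
```

```text
[[ 437.  -153.9   46. ]
 [ 477.9 -151.5   46. ]
 [ 480.5 -204.9   46. ]
 [ 438.6 -207.1   46. ]] [ 458.49744043 -179.34098804   46.        ]
(np.float64(3.327029446686436), np.float64(40.99212900857532)) (np.float64(3.078602036350366), np.float64(41.957033809679444)) (np.float64(91.7021817685957), np.float64(53.30528242049383)) (np.float64(92.74089953540533), np.float64(53.46856669087721))
245 [ 598.97172599 -171.64085613] 88.06315965986022
250 [ 599.85699496 -172.33348184] 87.72181737987069
255 [ 600.74226392 -173.02610756] 87.38047509989032
```

Tread centre measures (458, −179, 46), with the bin axis at about (599.5, −172). They are 141 mm apart against an expected 142, and the yaw is about 3°. I'll back away from the bin, shut the fingers and lean 30° away from it.

```bash
python3 -m creep '0 -20 0 -5 0 0 0; 0 -40 0 -10 0 0 0; 0 -60 0 -15 0 0 0; 0 -80 0 -20 0 0 0; 0 -100 0 -25 0 0 0; 0 -120 0 -30 0 0 0; -30 -130 0 -30 0 0 0; -60 -140 0 -30 0 0 0' 20
```

```text
time_s: 1.15
eef_pos: [409.1, -60.0, 231.5]
tcp_rot: [0.183, 0.682, 0.683, 0.183]
force: [1.2, -0.6, 0.8]
width: -0.001
```

```bash
python3 -m creep '-40 0 0 0 0 0 0; -80 0 0 0 0 0 0; -120 0 0 0 0 0 0; -120 -10 40 0 0 0 0; -120 -20 80 0 0 0 0; -120 -30 120 0 0 0 0; -120 -38 145 0 0 0 0; -120 -38 145 0 0 0 0'
python3 - <<'E'
from h import *
s=env.get_state();print(s['eef_pos'],s['force'],s['joint_positions'],s['time_s'])
for c in ('scene','side','wrist'): save(c,c+'1.png')
E
```

```text
time_s: 2.15
eef_pos: [448.8, -179.0, 84.9]
tcp_rot: [0.181, 0.683, 0.683, 0.183]
force: [-0.8, 0.1, 0.1]
width: 0.001
[ 448.76332511 -179.00628324   84.89129373] [-0.7820116   0.12977609  0.13078736] [-0.7767602   0.02597101 -0.81456187  0.34417572  0.35815282  0.86520552] 2.15
```

View pics/scene1.png

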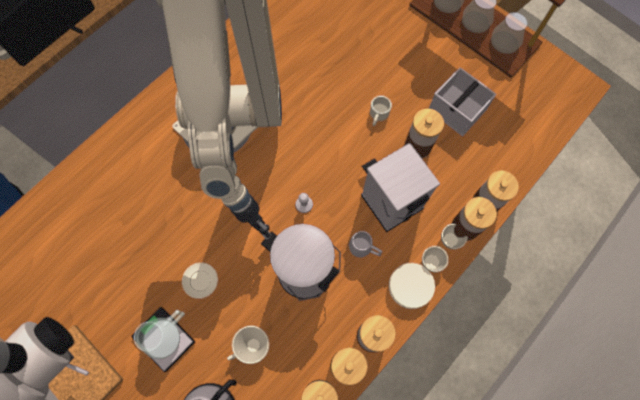

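View pics/wrist1.png

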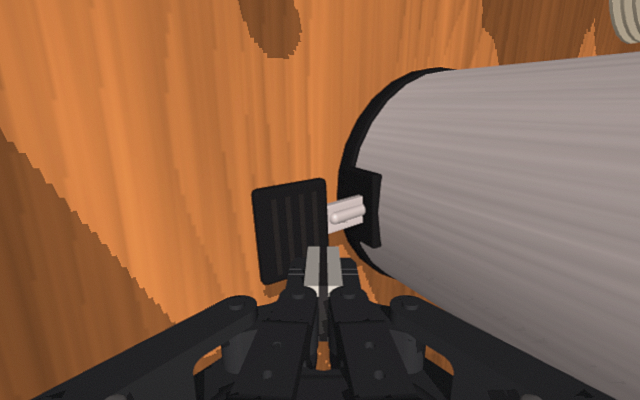

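View pics/side1.png

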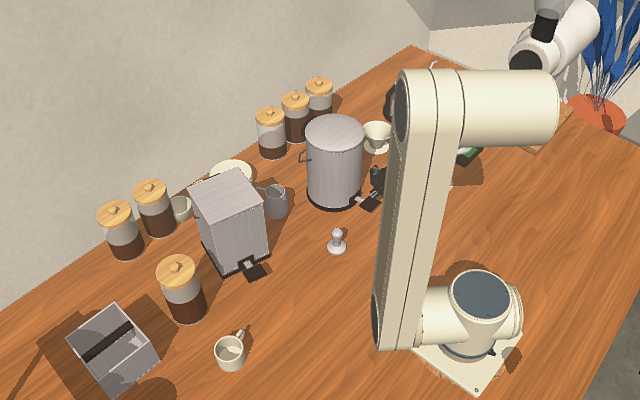

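Wrist view: the tread's top-face corners are about (252,188), (326,179) and (262,283), and the fingertips at (323,250) stand over the tread's near side. Scene and side views show everything clear and the lid shut. I'll re-measure the tread from this pose.

```bash
python3 - <<'E'
from h import *
d=load('wrist1.png'); cv2.imwrite('pics/z_w1.png',cv2.resize(d['im'][165:300,240:345,::-1],None,fx=5,fy=5,interpolation=cv2.INTER_NEAREST))
for p in ((252,190),(325,180),(262,283)): print(np.round(onz(d,*p,46),1))
t=env.get_state(); print('tip px',proj(d,t['eef_pos']))
print(proj(d,[458.3,-179.3,46]))
E
```

```text
[ 433.3 -152.3   46. ]
[ 476.  -151.9   46. ]
[ 435.9 -205.5   46. ]
tip px (np.float64(321.731766990803), np.float64(265.6756113357774))
(np.float64(297.7284185442661), np.float64(231.1017717714643))
```

View pics/z_w1.png

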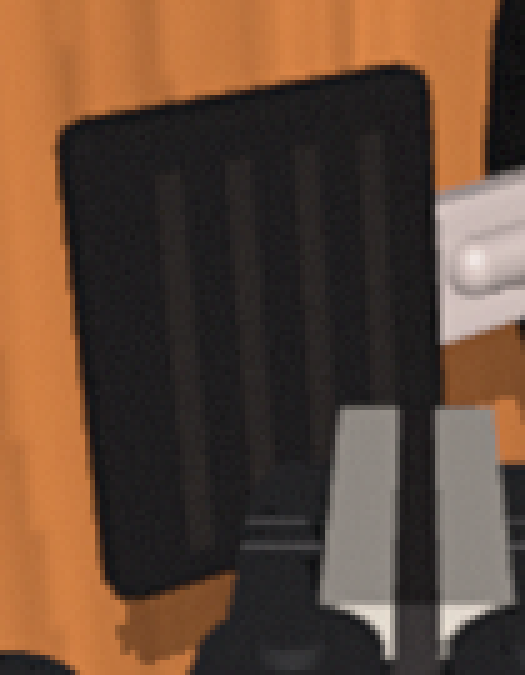

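```bash
python3 -m creep '0 0 10 0 0 0 0; 0 0 20 0 0 0 0; 0 0 28 0 0 0 0; 0 0 28 0 0 0 0'; python3 -m creep '0 -1 1.7 0 0 0 0; 0 -1 1.7 0 0 0 0'; python3 -m creep '0 -1 1.7 0 0 0 0; 0 -1 1.7 0 0 0 0'
```

```text
time_s: 2.8
eef_pos: [463.6, -179.6, 61.7]
tcp_rot: [0.182, 0.683, 0.683, 0.183]
force: [0.1, 0.9, -0.9]
width: -0.004
time_s: 3.05
eef_pos: [463.5, -180.0, 60.4]
tcp_rot: [0.183, 0.683, 0.683, 0.183]
force: [-0.2, -0.5, -0.3]
width: 0.002
time_s: 3.3
eef_pos: [463.5, -180.0, 58.4]
tcp_rot: [0.183, 0.683, 0.683, 0.183]
force: [0.8, 1.1, -0.7]
width: 0.001
```

```bash
python3 -m creep '0 -1 1.7 0 0 0 0; 0 -1 1.7 0 0 0 0'; python3 -m creep '0 -1 1.7 0 0 0 0; 0 -1 1.7 0 0 0 0'; python3 -m creep '0 -1 1.7 0 0 0 0; 0 -1 1.7 0 0 0 0'
```

```text
time_s: 3.55
eef_pos: [463.4, -180.0, 56.4]
tcp_rot: [0.183, 0.683, 0.683, 0.183]
force: [-0.8, 0.6, -0.5]
width: 0.001
time_s: 3.8
eef_pos: [463.4, -179.9, 54.4]
tcp_rot: [0.183, 0.683, 0.683, 0.183]
force: [-0.0, -0.5, -0.1]
width: -0.001
time_s: 4.05
eef_pos: [463.4, -179.9, 52.4]
tcp_rot: [0.183, 0.683, 0.683, 0.183]
force: [-0.2, 0.5, -0.1]
width: -0.001
```

```bash
python3 -m creep '0 -0.5 0.9 0 0 0 0; 0 -0.5 0.9 0 0 0 0'; python3 -m creep '0 -0.5 0.9 0 0 0 0; 0 -0.5 0.9 0 0 0 0'; python3 -m creep '0 -0.5 0.9 0 0 0 0; 0 -0.5 0.9 0 0 0 0'
```

```text
time_s: 4.3
eef_pos: [463.5, -179.9, 51.5]
tcp_rot: [0.183, 0.683, 0.683, 0.183]
force: [0.6, 0.7, 0.0]
width: -0.002
time_s: 4.55
eef_pos: [463.5, -180.0, 50.5]
tcp_rot: [0.183, 0.683, 0.683, 0.183]
force: [0.5, 0.6, 0.9]
width: -0.001
time_s: 4.8
eef_pos: [463.5, -179.9, 49.4]
tcp_rot: [0.183, 0.683, 0.683, 0.183]
force: [-0.1, -0.4, 0.4]
width: 0.002
```

```bash
python3 -m creep '0 -0.5 0.9 0 0 0 0; 0 -0.5 0.9 0 0 0 0'; python3 -m creep '0 -0.5 0.9 0 0 0 0; 0 -0.5 0.9 0 0 0 0'; python3 - <<'E'
from h import *
print(env.get_state()['force']); save('wrist','wrist2.png')
E
```

```text
time_s: 5.05
eef_pos: [463.7, -180.1, 48.8]
tcp_rot: [0.183, 0.683, 0.683, 0.183]
force: [-4.3, 1.7, 7.1]
width: -0.001
time_s: 5.3
eef_pos: [463.6, -180.1, 47.8]
tcp_rot: [0.183, 0.683, 0.683, 0.183]
force: [-5.5, 1.1, 8.8]
width: -0.003
[-5.45787809  1.07543211  8.81112214]
```

View pics/wrist2.png

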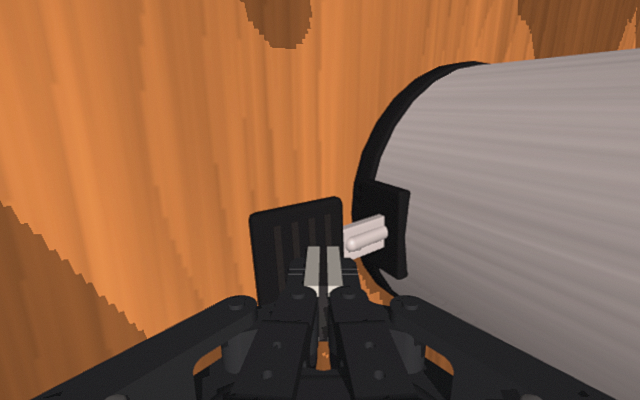

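```bash
python3 -m creep '0 -1 0.4 0 0 0 0; 0 -2 1.2 0 0 0 0; 0 -2.9 2.0 0 0 0 0; 0 -3.3 2.8 0 0 0 0'
```

```text
time_s: 5.85
eef_pos: [462.8, -180.2, 44.2]
tcp_rot: [0.184, 0.683, 0.683, 0.184]
force: [-2.5, 0.9, 8.6]
width: 0.004
```

```bash
python3 -m creep '0 -1 0.7 0 0 0 0; 0 -2 1.5 0 0 0 0; 0 -3 2.3 0 0 0 0; 0 -3.6 3.2 0 0 0 0; 0 -4.0 4.0 0 0 0 0; 0 -4.2 4.7 0 0 0 0'
```

```text
time_s: 6.6
eef_pos: [462.0, -180.2, 38.2]
tcp_rot: [0.184, 0.682, 0.683, 0.184]
force: [0.3, 3.4, 6.7]
width: 0.002
```

```bash
python3 -m creep '0.2 -0.6 0.8 0 0 0 0; 0.4 -1.2 1.6 0 0 0 0; 0.4 -1.8 2.5 0 0 0 0; 0.4 -2.4 3.3 0 0 0 0; 0.4 -3 4.2 0 0 0 0; 0.4 -3.4 5 0 0 0 0'
```

```text
time_s: 7.35
eef_pos: [461.5, -180.1, 32.1]
tcp_rot: [0.184, 0.682, 0.683, 0.184]
force: [0.3, 0.1, 6.5]
width: 0.0
```

```bash
python3 -m creep '0 -0.5 0.9 0 0 0 0; 0 -1 1.7 0 0 0 0; 0 -1.5 2.6 0 0 0 0; 0 -2 3.5 0 0 0 0; 0 -2.5 4.3 0 0 0 0; 0 -3 5.2 0 0 0 0'
```

```text
time_s: 8.1
eef_pos: [460.7, -179.9, 25.4]
tcp_rot: [0.183, 0.683, 0.683, 0.183]
force: [1.8, -1.4, 3.2]
width: 0.002
```

```bash
python3 -m creep '0 -0.5 0.9 0 0 0 0; 0 -1 1.7 0 0 0 0'
```

```text
time_s: 8.35
eef_pos: [460.2, -179.6, 23.0]
tcp_rot: [0.183, 0.683, 0.683, 0.183]
force: [0.8, -0.8, 3.6]
width: 0.002
```

```bash
python3 -m creep '0 -0.5 0.9 0 0 0 0; 0 -0.5 0.9 0 0 0 0'; python3 - <<'E'
from h import *
print(env.get_state()['force']); save('wrist','wrist3.png'); save('side','side3.png')
E
```

```text
time_s: 8.6
eef_pos: [460.2, -179.5, 22.0]
tcp_rot: [0.183, 0.683, 0.683, 0.183]
force: [0.6, -0.9, 3.4]
width: 0.0
[ 0.64538934 -0.90087123  3.40539432]
```

View pics/side3.png

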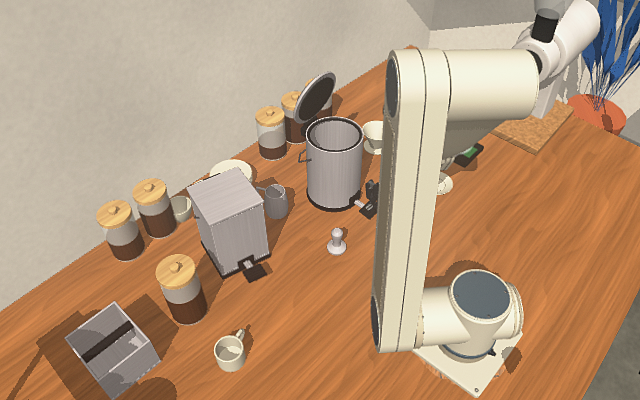

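View pics/wrist3.png

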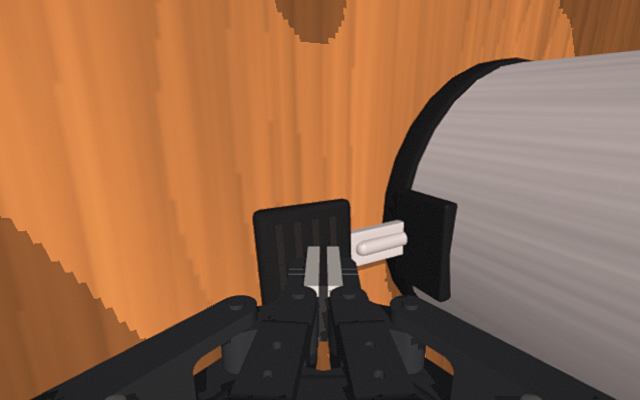

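The side view shows the round bin's lid swung well up at about (317,95), and the bin still standing in place. The force is only 3.4 N, so the pedal is not at its stop yet. I'll go down in 1 mm steps.

```bash
python3 -m creep '0 -0.5 0.9 0 0 0 0; 0 -0.5 0.9 0 0 0 0'; python3 -m creep '0 -0.5 0.9 0 0 0 0; 0 -0.5 0.9 0 0 0 0'
```

```text
time_s: 8.95
eef_pos: [460.4, -179.6, 21.2]
tcp_rot: [0.183, 0.683, 0.683, 0.183]
force: [-1.7, -0.1, 7.1]
width: 0.001
time_s: 9.2
eef_pos: [460.5, -179.7, 20.8]
tcp_rot: [0.184, 0.683, 0.683, 0.183]
force: [-9.0, 0.9, 19.0]
width: -0.001
```

The stop is reached: force rises steeply from 3.4 to 7 and then 19 N. I'll relax slightly to stay firm without tipping the bin, then hold.

```bash
python3 -m creep '0 -0.2 -0.6 0 0 0 0; 0 -0.2 -0.6 0 0 0 0'; python3 - <<'E'
from h import *
print(env.get_state()['force']); save('side','side4.png'); save('scene','scene4.png')
E
```

```text
time_s: 9.45
eef_pos: [460.3, -179.6, 21.1]
tcp_rot: [0.184, 0.683, 0.683, 0.183]
force: [-1.9, 0.6, 10.4]
width: -0.002
[-1.88473718  0.63253615 10.38985805]
```

View pics/scene4.png

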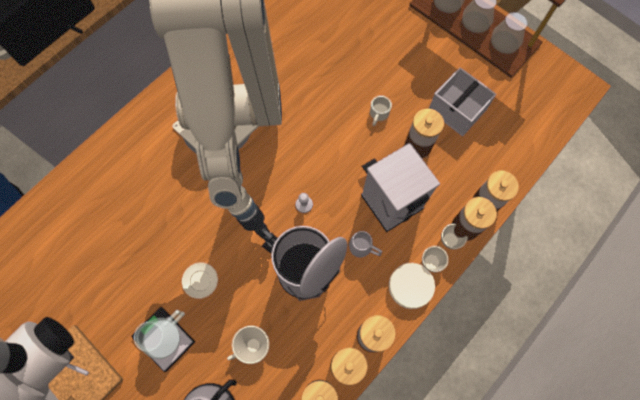

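The scene view shows the lid fully up at about (323,266) and the bin's mouth open, with 10 N on the stop. I'll hold for 2.5 s.

```bash
for i in 1; do python3 -m creep '0 0 0 0 0 0 0; 0 0 0 0 0 0 0; 0 0 0 0 0 0 0; 0 0 0 0 0 0 0; 0 0 0 0 0 0 0; 0 0 0 0 0 0 0; 0 0 0 0 0 0 0; 0 0 0 0 0 0 0'; done; python3 -m creep '0 0 0 0 0 0 0; 0 0 0 0 0 0 0; 0 0 0 0 0 0 0; 0 0 0 0 0 0 0; 0 0 0 0 0 0 0; 0 0 0 0 0 0 0; 0 0 0 0 0 0 0; 0 0 0 0 0 0 0'; python3 -m creep '0 0 0 0 0 0 0; 0 0 0 0 0 0 0; 0 0 0 0 0 0 0; 0 0 0 0 0 0 0; 0 0 0 0 0 0 0'
```

```text
time_s: 10.55
eef_pos: [460.3, -179.6, 21.1]
tcp_rot: [0.184, 0.683, 0.683, 0.183]
force: [-2.3, -0.7, 9.9]
width: -0.001
time_s: 11.55
eef_pos: [460.3, -179.6, 21.1]
tcp_rot: [0.184, 0.683, 0.683, 0.183]
force: [-2.4, 0.1, 10.4]
width: 0.001
time_s: 12.18
eef_pos: [460.3, -179.6, 21.1]
tcp_rot: [0.184, 0.683, 0.683, 0.183]
force: [-0.7, 1.1, 11.0]
width: 0.001
```

```bash
python3 -m creep '0 0.5 -0.9 0 0 0 0; 0 1 -1.7 0 0 0 0; 0 1.5 -2.6 0 0 0 0; 0 2 -3.5 0 0 0 0; 0 2.5 -4.3 0 0 0 0; 0 3 -5.2 0 0 0 0; 0 3.5 -6.1 0 0 0 0; 0 4 -6.9 0 0 0 0'
```

```text
time_s: 13.18
eef_pos: [459.9, -179.6, 28.6]
tcp_rot: [0.183, 0.683, 0.683, 0.183]
force: [-1.2, 0.1, 4.3]
width: -0.002
```

```bash
python3 -m creep '0 0.6 -0.8 0 0 0 0; 0 1.2 -1.6 0 0 0 0; 0 1.8 -2.4 0 0 0 0; 0 2.4 -3.2 0 0 0 0; 0 3 -4 0 0 0 0; 0 3.6 -4.8 0 0 0 0; 0 4.2 -5.7 0 0 0 0; 0 4.7 -6.5 0 0 0 0'
```

```text
time_s: 14.18
eef_pos: [460.5, -179.5, 36.4]
tcp_rot: [0.183, 0.683, 0.683, 0.183]
force: [-3.2, 0.8, 6.8]
width: 0.001
```

```bash
python3 -m creep '0 0.5 -0.8 0 0 0 0; 0 1.0 -1.7 0 0 0 0; 0 1.6 -2.5 0 0 0 0; 0 2.2 -3.3 0 0 0 0; 0 2.7 -4.2 0 0 0 0; 0 3.3 -5 0 0 0 0; 0 3.8 -5.9 0 0 0 0; 0 4.3 -6.7 0 0 0 0'
```

```text
time_s: 15.18
eef_pos: [461.3, -179.6, 44.7]
tcp_rot: [0.183, 0.683, 0.683, 0.183]
force: [-0.9, 2.0, 7.5]
width: -0.0
```

```bash
python3 -m creep '0 0.4 -0.5 0 0 0 0; 0 0.8 -1 0 0 0 0; 0 1.2 -1.4 0 0 0 0; 0 1.6 -1.9 0 0 0 0; 0 2 -2.4 0 0 0 0; 0 2.3 -2.9 0 0 0 0; 0 2.7 -3.3 0 0 0 0; 0 3.1 -3.8 0 0 0 0'; python3 -m creep '0 0.2 -0.4 0 0 0 0; 0 0.5 -0.8 0 0 0 0; 0 0.7 -1.2 0 0 0 0; 0 1 -1.7 0 0 0 0'
```

```text
time_s: 16.18
eef_pos: [461.9, -179.5, 49.2]
tcp_rot: [0.183, 0.683, 0.683, 0.183]
force: [-0.1, -0.0, 0.6]
width: -0.002
time_s: 16.68
eef_pos: [461.9, -179.6, 51.2]
tcp_rot: [0.183, 0.683, 0.683, 0.183]
force: [0.2, -0.5, -0.5]
width: -0.004
```

The tool is off the pedal and reads no force. I'll withdraw along the tool axis, away from the bin, and check.

```bash
python3 -m creep '0 0 -8 0 0 0 0; 0 0 -20 0 0 0 0; 0 0 -35 0 0 0 0; 0 0 -50 0 0 0 0; 0 0 -65 0 0 0 0; 0 0 -80 0 0 0 0; 0 0 -80 0 0 0 0; 0 0 -80 0 0 0 0'; python3 - <<'E'
from h import *
s=env.get_state();print(s['eef_pos'],s['force'],abs(s['dq']).max())
for c in ('scene','side','wrist'): save(c,c+'5.png')
for c in ('scene','side'):
    a=load(c+'1.png')['im'].astype(int);b=load(c+'5.png')['im'].astype(int)
    m=(abs(a-b).max(2)>30).astype(np.uint8)
    cv2.imwrite(f'pics/diff_{c}.png',np.hstack([m*255]))
d=load('wrist5.png');cv2.imwrite('pics/z_w5.png',cv2.resize(d['im'][:,:,::-1],None,fx=1,fy=1))
# lid circle/dark tread compare scene1/5
for n in ('scene0.png','scene5.png'):
    im=load(n)['im'];
    c=im[215:305,250:345]; print(n,[ (abs(load('scene0.png')['im'][y0:y1,x0:x1].astype(int)-im[y0:y1,x0:x1]).max(2)>30).sum() for x0,x1,y0,y1 in ((315,345,225,300),(360,440,145,230),(345,385,230,260),(295,315,190,215),(180,220,260,300))])
E
```

```text
time_s: 17.68
eef_pos: [421.9, -179.6, 120.4]
tcp_rot: [0.183, 0.683, 0.683, 0.183]
force: [0.5, 0.1, -0.1]
width: -0.002
[ 421.936192   -179.59271361  120.39153435] [ 0.52180002  0.08684733 -0.14561914] 0.011324057169800547
scene0.png [np.int64(0), np.int64(0), np.int64(0), np.int64(0), np.int64(0)]
scene5.png [np.int64(642), np.int64(48), np.int64(0), np.int64(0), np.int64(635)]
```

View pics/scene5.png

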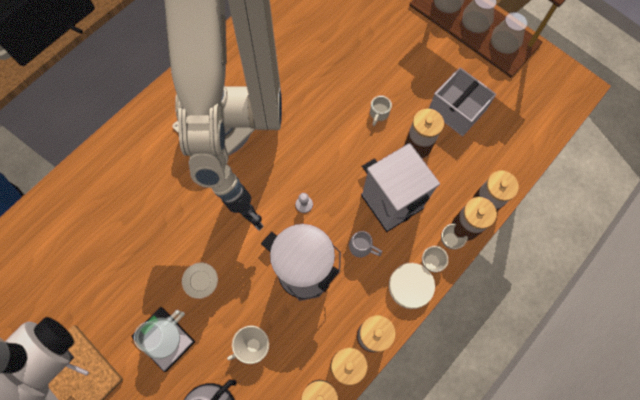

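View pics/diff_scene.png

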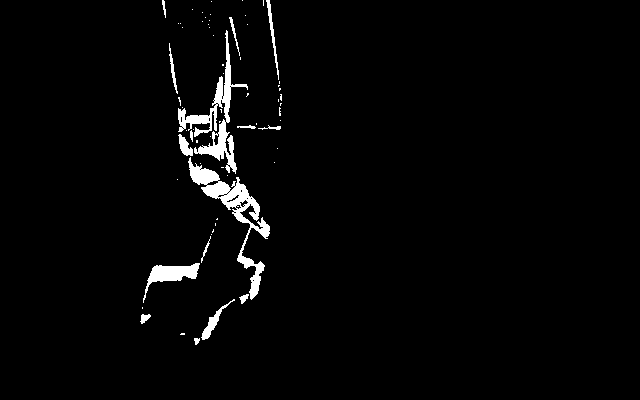

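View pics/side5.png

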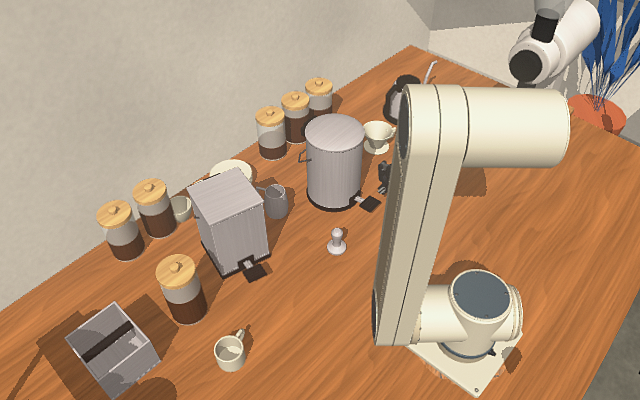

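View pics/wrist5.png

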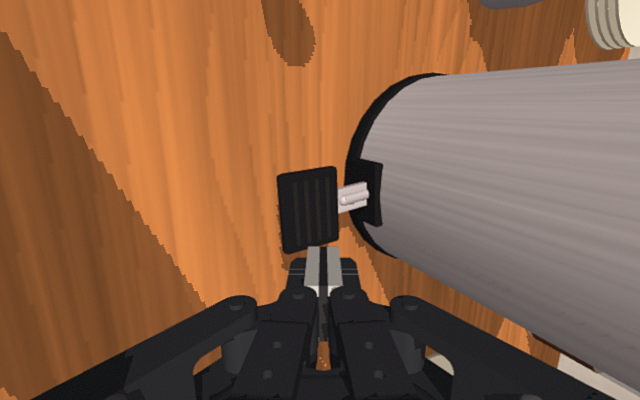

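The before/after difference shows changes only from the arm and its shadow. In the scene view the bin's lid is shut at (303,255) and the bin has not moved. The wrist view shows the tread level at (308,210) with the fingers clear of it. I'm handing the job in.

```bash
python3 - <<'E'
from h import *
print(env.job_done(), env.get_state()['time_s'])
E
```

```text
the job is handed in; nothing more can be done
the job is handed in; nothing more can be done
```

The job is done and handed in: the round bin's pedal was pressed to its stop, held, and eased back up until the lid was shut. It took about 18 s of the 48 s allowed.

- **Pressing:** I used shut fingers leaned 30° away from the bin. The stop showed as a steep force rise from 3.4 to 19 N. That 19 N was the highest reading, with 9 N sideways, so I backed off to about 10 N.
- **Holding:** I held for about 2.7 s at that force. The scene picture taken as the hold began showed the lid fully up.
- **Closing:** I eased the pedal up over about 4 s. That works out to roughly 0.4 rad/s at the lid, estimated from tool travel, since the lid angle was not measured directly. The force faded to zero at the same height where contact began, and I then withdrew clear.

**Last checks:** Contact force was about zero. Comparing the scene pictures from just before pressing and after withdrawing, only the arm and its shadow had changed. In that view the lid is shut, the tread is back at rest, and the bins and other things have not moved. A rougher comparison with the very first picture showed differences near the round bin, square bin and saucer. I put these down to the arm and its shadow having moved, because nothing moved between the two later pictures. The side view I checked only by eye.

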